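Ease the sprung peg-box lid up from under the flowerpot

TASK

The small flowerpot is standing on the clothes-peg box to keep its sprung lid shut. Open the box by lifting the pot straight up slowly, so that the lid comes up under it over about two seconds and never snaps open, then stand the pot upright in the middle of the empty saucer. Set it down rather than dropping it, and leave the lid standing open.

Things in the scene. Friction and masses are not known exactly. Their poses are not given: they have to be found in the camera images.
- pot_mid (a point): Centre (half-way up, on the axis) of the small empty white ceramic flowerpot that stands on the lid of the peg box. Round, open at the top, 60 mm across the rim, 54 mm at the foot, 65 mm tall (so foot 32.5 mm below and rim 32.5 mm above this point), wall 5 mm, 0.2 to 0.33 kg. Its z axis is the pot's axis. A much bigger white pot (124 mm across) nearby is not meant.
- saucer_floor (a point): Centre of the upper face of the floor of the empty round terracotta saucer, 6 mm above the ledge. The saucer is fixed to the ledge, 120 mm across, rim 14 mm above the ledge; the flat floor is about 94 mm across. The bigger saucer, under the big pot, is not meant.
- lid_hinge (a point): Middle of the hinge edge of the peg box's lid, at the height of the shut lid's upper face, 75 mm above the ledge. The box is a fixed, open grey plastic box with its lid, 160 mm along x and 200 mm along y. This point's x axis is level and points away from the lid (the shut lid reaches from here 160 mm along -x), its y axis runs along the hinge, z is up.
- lid (a joint): Opening of the peg box's flat grey lid (5 mm thick) in rad: 0 shut, 0.6 fully open at its stop, its free edge then the highest, about 165 mm above the ledge. A spring pushes it open (under 1.5 N on the pot); only the pot's weight keeps it shut and without it the lid flies open at once. As the pot is lifted the lid follows its foot up, to the stop after 60 to 90 mm.
There are look-alikes about, which are no part of the job. What is shaped like the part that bears pot_mid but green or red is not meant.

How it is judged:
On the way:
1. the lid has come up to its stop with the pot still above the box (value of joint lid above 0.5 rad and horizontal distance between pot_mid and lid_hinge below 0.16 m), for 0.1 s.
At the end, for the whole second after the job is handed in: The small pot stands still on the floor of the empty saucer, upright within 10 degrees and within 25 mm of its middle, and the lid stands open (over 0.5 rad) (horizontal distance between pot_mid and saucer_floor below 0.025 m and z of pot_mid in the frame of saucer_floor between 0.022 and 0.042 m and angle between pot_mid's own z axis and vertical below 0.17 rad and linear speed of pot below 0.02 m/s and value of joint lid above 0.5 rad); the robot touches nothing.
It fails at once if the lid snapped open (faster than 1.5 rad/s) (velocity of joint lid above 1.5 rad/s).
It fails at once if the pot was let go more than 20 mm above the saucer (horizontal distance between pot_mid and saucer_floor below 0.08 m and z of pot_mid in the frame of saucer_floor above 0.0525 m and contact force between the fingers and pot below 0.05 N).
It also fails if it takes over 48 s, if anything falls off the work surface, if the arm or the gripper's body presses on something with over 40 N, if the wrist force passes 120 N, or if a joint passes its speed limit or range.

ROBOT

A 6-joint arm with a two-finger parallel gripper is mounted at the origin on the work surface. World frame = base frame: x ahead of the robot, y to its left, z up, the work surface at z = 0. Lengths are in m, angles in rad, forces in N, time in s.
With the tool pointing down it reaches from about 0.25 to 0.85 m from the base axis. Payload 12.5 kg.
Tool frame: the origin (TCP) lies at the centre of the arm's flange, where the gripper is bolted on; the fingertips stand 186 mm ahead of it and the grasp point (between the pads) lies env.grasp_offset ahead of it (env.grasp_offset is the distance from the TCP to the grasp point, in m); z points along the fingers, y is the direction in which the jaws open and shut (so a half turn about z gives the same grasp; the last joint's range is limited). The gripper opens to 93 mm and grips with 3 to 60 N. Pads are 15 mm wide; open, the fingers measure 128 mm over their backs; the gripper's body (75 mm by 188 mm) begins 65 mm behind the grasp point.
Start: joints at [-1.216, 0.351, 1.652, -0, 1.139, -0.085], TCP at [0.234, -0.498, 0.405] pointing down, gripper open.
Joint ranges: [-2.75, 2.75], [-0.79, 2.1], [0.01, 2.65], [-1.57, 4.71], [0.07, 3.14], [-2.87, 2.87]. Speed limits (rad/s): [2.22, 2.22, 2.79, 3.14, 3.14, 3.14].

INTERFACE

Orientations are given as a unit quaternion [w, x, y, z].
In Python, from cell import env gives the robot as it stands. The module is installed in compiled form; this text tells all that it offers.
- The arm moves only by the tool send_rows, never from a script. Its argument "steps" is text: rows parted by semicolons, each of 7 numbers parted by spaces: the shift along the tool's x, y, z in mm, then the turn, a rotation vector about the tool's x, y, z in rad, then the closure, from -1 (fully open) to 1 (shut). In form: dx dy dz rx ry rz grip; .... A call has 1 to 20 rows; each row shifts and turns the commanded pose from where the row before left it, along the tool's axes as they then stand; what a row does not reach is not made up. A row lasts 1/10 s, in which the tool goes at most 50 mm and 8.59 degrees, less where a joint would pass 70% of its speed; a pose out of reach is approached as far as the arm can. A call with a gripper value outside its range is refused whole. The fingers move at their own pace and stop on an object; the grip force is fixed at half the most. Time passes only in rows, so rows that do not move let the fingers close. It gives the time, the measured TCP pose, the force and the opening at its end, in the units of the state.
- env.observe(): the state, without advancing time (a new reading comes with each control period).
- env.camera(name): name is "scene" or "top" or "wrist"; returns a dict with "pixels" (400x640x3 uint8, red, green, blue), "vertical_fov" (degrees; the focal length in pixels is half the picture's height over the tangent of half this angle, whatever the lens; pixels are square), "cx", "cy" (the principal point, pixels), "camera_from_world" (4x4, takes a point from world to camera coordinates). Camera axes: x right, y down, z forward; pixel columns grow to the right and rows downward; lengths in m; the calibration is good to about 2 mm. A picture is of the moment at which its call begins. There is no depth.
- env.hand_in(): hands the job in, once; it reports no verdict.
The state is a dict: "clock": time; "joints": joint angles; "joint_velocities": joint speeds; "joint_efforts": joint torques, N m; "eef_pos": TCP position; "ee_rot": TCP orientation; "force": force on the tool from outside, world axes, zero at the start; "torque": the same for the moment, N m; "opening": finger opening in m.
Only numpy, scipy, OpenCV 4.12 (cv2) and the standard library are available. Lean on these libraries where they do the work, as an engineer would, in place of code of your own. Each camera call takes 0.05 s, during which the arm holds its last target.

## Working session

There is one attempt and no reset: what is moved stays moved. The work goes in short steps, Python scripts to look and compute and a tool call to move; the robot and the scene stay as the last step left them, time stands still between calls to the robot, and variables do not carry over. Pictures are saved under pics/ and viewed, and the job is handed in when it is done.

Besides the shell and the picture viewer there is one more tool, called after "Request:" as name(argument=value, ...) on one line, values as JSON. send_rows: Moves the arm, as the interface text tells. Its arguments: {"type":"object","properties":{"steps":{"type":"string"}},"required":["steps"]}

```bash
mkdir -p pics; python3 - <<'E'
from cell import env
import cv2,numpy as np
print(env.grasp_offset)
for n in("scene","top","wrist"):
    c=env.camera(n); cv2.imwrite(f"pics/{n}0.png",c["pixels"][:,:,::-1])
    np.savez(f"pics/{n}0.npz",T=c["camera_from_world"],fov=c["vertical_fov"],c=[c["cx"],c["cy"]])
    print(n,c["vertical_fov"],c["cx"],c["cy"],np.round(c["camera_from_world"],3).tolist())
s=env.observe()
for k,v in s.items():print(k,np.round(v,3))
E
```

```text
0.1673
scene 42.15623997340736 323.7784776014495 206.51990632140925 [[0.8, 0.6, -0.017, -0.461], [0.409, -0.565, -0.717, -0.134], [-0.44, 0.566, -0.697, 1.415], [0.0, 0.0, 0.0, 1.0]]
top 54.5057340934757 315.19411675818316 200.99134147366857 [[-0.028, -1.0, -0.01, 0.058], [-0.991, 0.029, -0.128, 0.54], [0.128, 0.006, -0.992, 1.027], [0.0, 0.0, 0.0, 1.0]]
wrist 69.0428815515468 316.2345753364673 201.61434511182668 [[0.426, -0.905, -0.002, -0.548], [-0.866, -0.408, 0.29, -0.035], [-0.263, -0.122, -0.957, 0.391], [0.0, 0.0, 0.0, 1.0]]
clock 0.15
joints [-1.216  0.351  1.652 -0.     1.139 -0.085]
joint_velocities [-0.001 -0.001 -0.004  0.001 -0.002 -0.002]
joint_efforts [ 1.0000e-03 -4.9746e+01 -2.8535e+01  7.0000e-02  2.5000e-02 -0.0000e+00]
eef_pos [ 0.234 -0.498  0.404]
ee_rot [-0.     0.976  0.218 -0.   ]
force [ 0.963 -0.045 -0.003]
torque [-0.018  0.06   0.029]
opening 0.093
```

View pics/scene0.png

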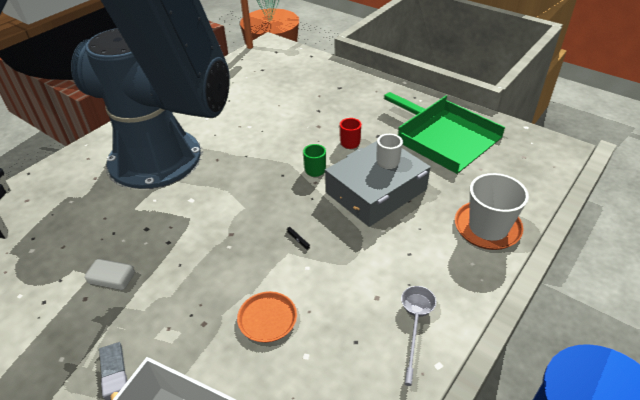

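View pics/top0.png

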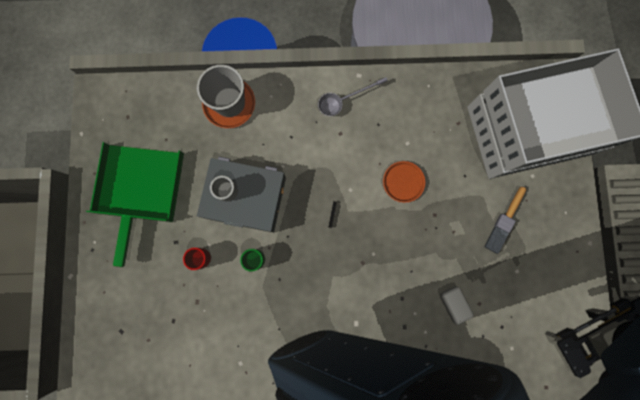

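View pics/wrist0.png

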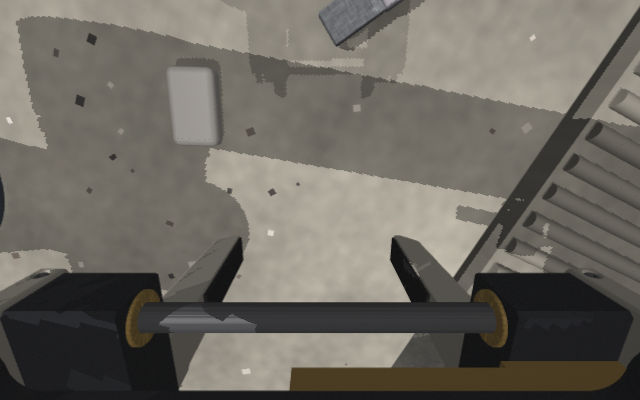

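```bash
python3 - <<'E'
import cv2,numpy as np
t=cv2.imread("pics/top0.png");s=cv2.imread("pics/scene0.png")
a=cv2.resize(t[140:250,180:300],None,fx=5,fy=5,interpolation=cv2.INTER_CUBIC)
b=cv2.resize(s[120:230,310:450],None,fx=5,fy=5,interpolation=cv2.INTER_CUBIC)
cv2.imwrite("pics/a.png",a);cv2.imwrite("pics/b.png",b)
E
```

```text
(no output)
```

View pics/a.png

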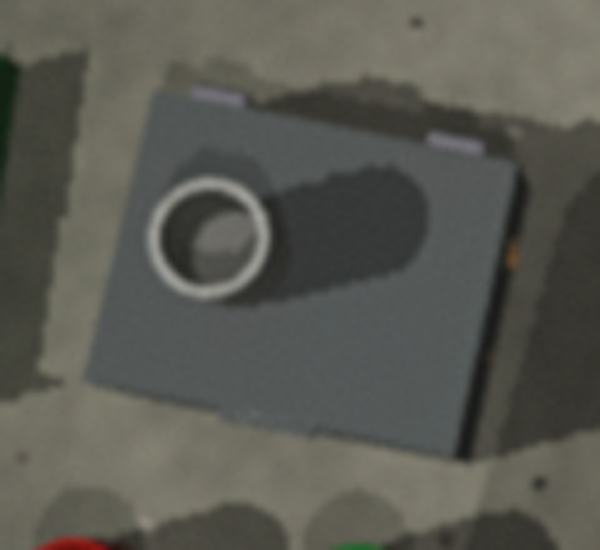

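View pics/b.png

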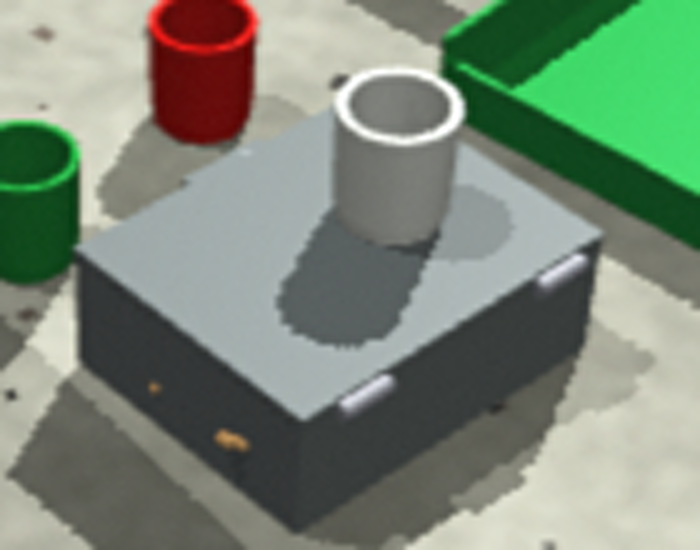

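```bash
cat > h.py <<'E'
import cv2,numpy as np
class Cam:
    def __init__(s,n):
        d=np.load(n);s.T=d["T"];s.f=200/np.tan(np.radians(float(d["fov"]))/2);s.c=d["c"]
    def ray(s,p):
        R=s.T[:3,:3];o=-R.T@s.T[:3,3];d=R.T@np.array([(p[0]-s.c[0])/s.f,(p[1]-s.c[1])/s.f,1]);return o,d
    def atz(s,p,z):
        o,d=s.ray(p);return o+d*(z-o[2])/d[2]
    def proj(s,X):
        q=s.T[:3,:3]@X+s.T[:3,3];return q[:2]/q[2]*s.f+s.c
def tri(c1,p1,c2,p2):
    o1,d1=c1.ray(p1);o2,d2=c2.ray(p2)
    A=np.stack([d1,-d2],1);t=np.linalg.lstsq(A,o2-o1,rcond=None)[0]
    a=o1+d1*t[0];b=o2+d2*t[1];return (a+b)/2,np.linalg.norm(a-b)
E
python3 - <<'E'
from h import *
t=Cam("pics/top0.npz");s=Cam("pics/scene0.npz")
pt=np.array([209,237])/5+[179.6,139.6];ps=np.array([399,106])/5+[309.6,119.6]
print("rim",tri(t,pt,s,ps),t.atz(pt,.14),s.atz(ps,.14))
for n,k,box in(("top",t,(370,150,440,215)),("scene",s,(225,280,310,355))):
    im=cv2.imread(f"pics/{n}0.png");x0,y0,x1,y1=box
    h=cv2.cvtColor(im[y0:y1,x0:x1],cv2.COLOR_BGR2HSV)
    m=((h[...,0]<14)&(h[...,1]>130)).astype(np.uint8)
    cn=max(cv2.findContours(m,0,1)[0],key=cv2.contourArea)
    e=cv2.fitEllipse(cn);p=np.array(e[0])+[x0,y0];print(n,p,e[1],k.atz(p,.012))
for c in [(150,88),(518,162),(462,458),(88,382)]: print(t.atz(np.array(c)/5+[179.6,139.6],.075))
print(s.atz(np.array([600,235])/5+[309.6,119.6],.075),s.atz(np.array([300,420])/5+[309.6,119.6],.075),s.atz(np.array([78,252])/5+[309.6,119.6],.075))
E
```

```text
rim (array([0.5689732 , 0.27331568, 0.13892854]), np.float64(0.001421361191539025)) [0.56933337 0.27354935 0.14      ] [0.56927904 0.2713724  0.14      ]
top [403.86890411 181.25954437] (40.1904182434082, 41.76366424560547) [ 0.59265509 -0.20737885  0.012     ]
scene [266.60352325 316.60387802] (49.03987503051758, 58.84262466430664) [ 0.59236486 -0.20914968  0.012     ]
[0.6623392  0.32167949 0.075     ]
[0.61612587 0.12535575 0.075     ]
[0.45990733 0.1573012  0.075     ]
[0.50532376 0.35321397 0.075     ]
[0.66025405 0.3163305  0.075     ] [0.61384449 0.12398023 0.075     ] [0.46328617 0.1591397  0.075     ]
```

Request:
send_rows(steps="0 0 0 0 0 0.134 -1;0 0 0 0 0 0.134 -1;0 0 0 0 0 0.134 -1;0 0 0 0 0 0.134 -1;0 0 0 0 0 0.134 -1;4 -20 0 0 0 0 -1;6 -35 0 0 0 0 -1")

```text
clock: 0.85
eef_pos: [0.2562, -0.4466, 0.4043]
ee_rot: [-0.0, 0.993, -0.116, -0.0]
force: [0.5, -0.3, 0.3]
opening: 0.0931
```

Request:
send_rows(steps="8 -43 0 0 0 0 -1;8 -43 0 0 0 0 -1;8 -43 0 0 0 0 -1;8 -43 0 0 0 0 -1;8 -43 0 0 0 0 -1;8 -43 0 0 0 0 -1;8 -43 0 0 0 0 -1;8 -43 0 0 0 0 -1;8 -43 0 0 0 0 -1;8 -43 0 0 0 0 -1;8 -43 0 0 0 0 -1;8 -43 0 0 0 0 -1;8 -43 0 0 0 0 -1;8 -43 0 0 0 0 -1;8 -43 0 0 0 0 -1;8 -43 0 0 0 0 -1;8 -40 0 0 0 0 -1;4 -25 0 0 0 0 -1;0 -15 0 0 0 0 -1;0 0 0 0 0 0 -1")

```text
clock: 2.85
eef_pos: [0.5679, 0.2704, 0.4042]
ee_rot: [0.0, 0.993, -0.114, -0.0]
force: [0.3, -0.7, 0.1]
opening: 0.0928
```

```bash
cat > snap.py <<'E'
import sys
from cell import env
import cv2,numpy as np
tag=sys.argv[1]
for n in sys.argv[2:]:
    c=env.camera(n); cv2.imwrite(f"pics/{n}{tag}.png",c["pixels"][:,:,::-1])
    np.savez(f"pics/{n}{tag}.npz",T=c["camera_from_world"],fov=c["vertical_fov"],c=[c["cx"],c["cy"]])
from scipy.spatial.transform import Rotation as Ro
s=env.observe();w,x,y,z=s["ee_rot"];R=Ro.from_quat([x,y,z,w]).as_matrix()
np.savez("pics/st.npz",p=s["eef_pos"],R=R)
print(s["clock"],np.round(s["joints"],3),np.round(s["eef_pos"],4),np.round(R,4).tolist(),np.round(s["force"],2),s["opening"])
E
python3 snap.py 1 wrist top
```

```text
2.95 [ 0.368  0.493  1.436 -0.     1.213  2.169] [0.5677 0.2687 0.4046] [[0.9736, -0.2282, -0.0006], [-0.2282, -0.9736, -0.0005], [-0.0005, 0.0006, -1.0]] [ 0.13  0.15 -0.04] 0.09308272239113735
```

View pics/wrist1.png

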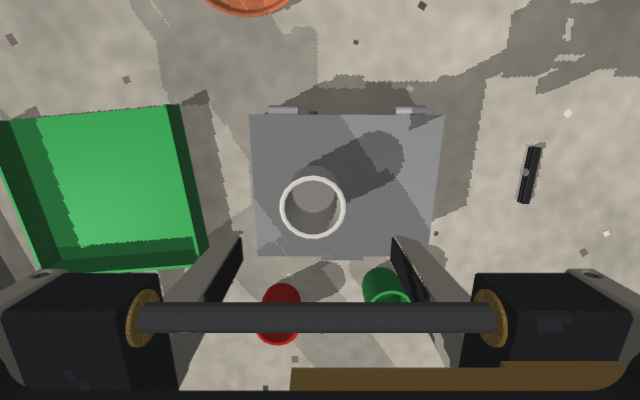

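```bash
python3 - <<'E'
from h import *
w=Cam("pics/wrist1.npz");st=np.load("pics/st.npz")
im=cv2.imread("pics/wrist1.png")
g=im[165:250,265:360].min(2);m=(g>165).astype(np.uint8)
cn=max(cv2.findContours(m,0,1)[0],key=cv2.contourArea);e=cv2.fitEllipse(cn);print(e)
for p in (np.array(e[0])+[265,165],(312,207)):
    X=w.atz(p,.14);print(X,"tool",st["R"].T@(X-st["p"]))
E
```

```text
((47.044677734375, 41.7745475769043), (61.83496856689453, 64.8729248046875), 95.63712310791016)
[0.57000706 0.27435649 0.14      ] tool [ 0.00105947 -0.00617338  0.26455156]
[0.56981299 0.27444287 0.14      ] tool [ 0.0008508  -0.0062132   0.26455164]
```

Request:
send_rows(steps="1 -3 4 0 0 0 -1;0 -2 8 0 0 0 -1;0 0 12 0 0 0 -1;0 0 14 0 0 0 -1;0 0 14 0 0 0 -1;0 0 14 0 0 0 -1;0 0 14 0 0 0 -1;0 0 14 0 0 0 -1;0 0 12 0 0 0 -1;0 0 10 0 0 0 -1;0 0 6 0 0 0 -1;0 0 2 0 0 0 -1;0 0 0 0 0 0 -1;0 0 0 0 0 0 -1")

```text
clock: 4.35
eef_pos: [0.5703, 0.2741, 0.2812]
ee_rot: [-0.0, 0.993, -0.115, 0.0]
force: [0.2, 0.2, 0.1]
opening: 0.0928
```

```bash
python3 snap.py 2 wrist scene
```

```text
4.45 [0.375 0.637 1.524 0.    0.979 2.176] [0.5702 0.2741 0.2813] [[0.9736, -0.2282, 0.0008], [-0.2282, -0.9736, 0.0003], [0.0007, -0.0005, -1.0]] [-0.1  -0.49  0.52] 0.0929575582245614
```

View pics/wrist2.png

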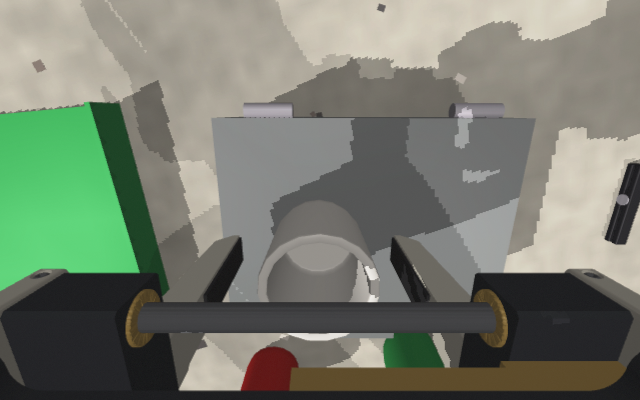

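View pics/scene2.png

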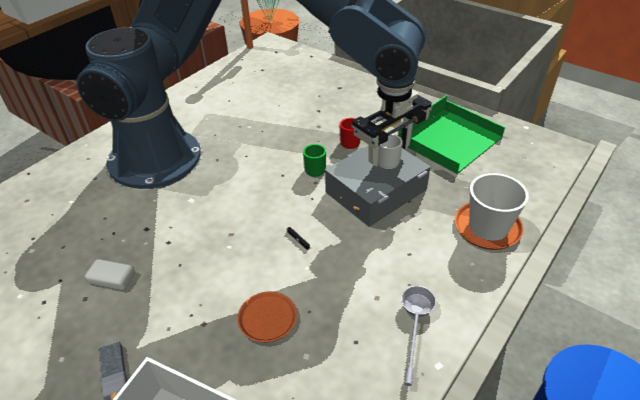

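Request:
send_rows(steps="0 0 0 0 0 0 -0.6;0 0 0 0 0 0 -0.2;0 0 0 0 0 0 0.2;0 0 0 0 0 0 0.6;0 0 0 0 0 0 1;0 0 0 0 0 0 1;0 0 0 0 0 0 1;0 0 0 0 0 0 1;0 0 0 0 0 0 1;0 0 0 0 0 0 1")

```text
clock: 5.45
eef_pos: [0.5701, 0.274, 0.2808]
ee_rot: [0.0, 0.993, -0.115, 0.0]
force: [-0.9, -3.4, 2.3]
opening: 0.059
```

```bash
python3 snap.py 3 wrist
```

```text
5.5 [ 0.374  0.638  1.525 -0.     0.979  2.176] [0.5701 0.274  0.2808] [[0.9736, -0.2282, 0.0], [-0.2282, -0.9736, -0.0001], [0.0, 0.0001, -1.0]] [-0.33 -3.37  2.96] 0.05922518296780503
```

View pics/wrist3.png

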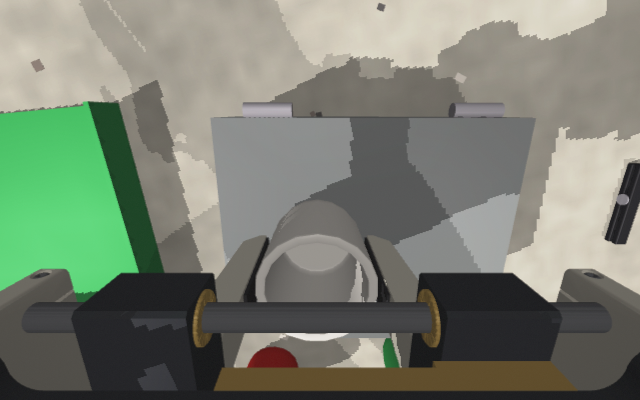

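Request:
send_rows(steps="0 0 -1 0 0 0 1;0 0 -2 0 0 0 1;0 0 -3 0 0 0 1;0 0 -3 0 0 0 1;0 0 -3 0 0 0 1;0 0 -3 0 0 0 1;0 0 -3 0 0 0 1;0 0 -3 0 0 0 1;0 0 -3 0 0 0 1;0 0 -3 0 0 0 1")

```text
clock: 6.5
eef_pos: [0.5701, 0.2741, 0.308]
ee_rot: [-0.0, 0.993, -0.115, 0.0]
force: [0.9, 0.2, -2.0]
opening: 0.0592
```

```bash
python3 snap.py 4 wrist scene; python3 -c "
import cv2;a=cv2.imread('pics/scene4.png')[60:240,300:480];cv2.imwrite('pics/s4.png',cv2.resize(a,None,fx=3,fy=3))"
```

```text
6.6 [0.375 0.603 1.508 0.    1.029 2.176] [0.5702 0.2741 0.3082] [[0.9736, -0.2282, 0.0004], [-0.2282, -0.9736, 0.0002], [0.0004, -0.0003, -1.0]] [ 0.47  0.05 -1.75] 0.0593691920704197
```

View pics/s4.png

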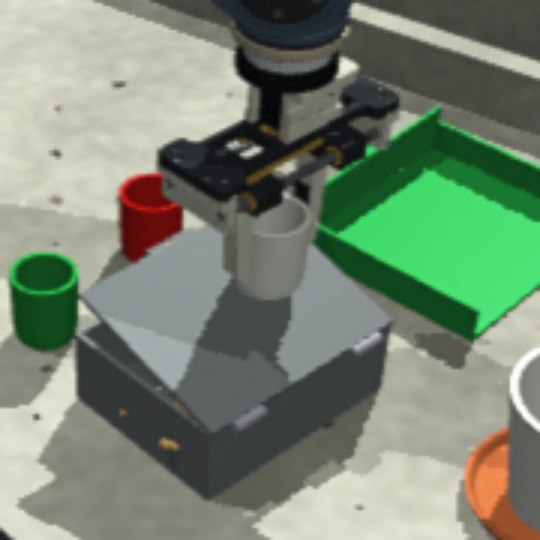

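Request:
send_rows(steps="0 0 -2 0 0 0 1;0 0 -3 0 0 0 1;0 0 -3 0 0 0 1;0 0 -3 0 0 0 1;0 0 -3 0 0 0 1;0 0 -3 0 0 0 1;0 0 -3 0 0 0 1;0 0 -3 0 0 0 1;0 0 -3 0 0 0 1;0 0 -3 0 0 0 1;0 0 -3 0 0 0 1;0 0 -3 0 0 0 1;0 0 -3 0 0 0 1;0 0 -3 0 0 0 1;0 0 -3 0 0 0 1;0 0 -3 0 0 0 1;0 0 -3 0 0 0 1;0 0 -3 0 0 0 1;0 0 -3 0 0 0 1;0 0 -3 0 0 0 1")

```text
clock: 8.6
eef_pos: [0.5701, 0.274, 0.367]
ee_rot: [0.0, 0.993, -0.115, -0.0]
force: [0.6, -0.0, -2.4]
opening: 0.0592
```

Request:
send_rows(steps="0 0 -3 0 0 0 1;0 0 -4 0 0 0 1;0 0 -6 0 0 0 1;0 0 -8 0 0 0 1;0 0 -8 0 0 0 1;0 0 -8 0 0 0 1;0 0 -5 0 0 0 1;0 0 -2 0 0 0 1;0 0 0 0 0 0 1")

```text
clock: 9.5
eef_pos: [0.5701, 0.2741, 0.411]
ee_rot: [-0.0, 0.993, -0.115, 0.0]
force: [0.0, -0.5, -2.3]
opening: 0.0592
```

```bash
python3 snap.py 5 wrist scene; python3 -c "
import cv2;a=cv2.imread('pics/scene5.png')[30:240,290:500];cv2.imwrite('pics/s5.png',cv2.resize(a,None,fx=2.8,fy=2.8))"
```

```text
9.6 [0.375 0.497 1.417 0.    1.229 2.176] [0.5701 0.2741 0.4104] [[0.9736, -0.2282, -0.0005], [-0.2282, -0.9736, -0.0002], [-0.0005, 0.0003, -1.0]] [ 0.49  0.69 -2.22] 0.05888443489856498
```

View pics/s5.png

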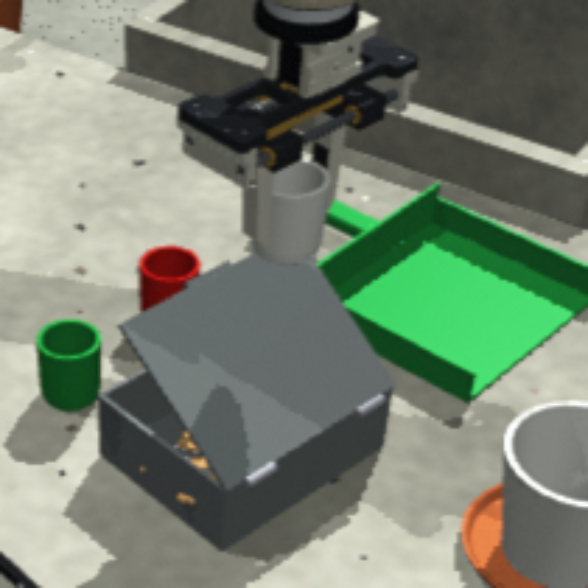

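View pics/wrist5.png

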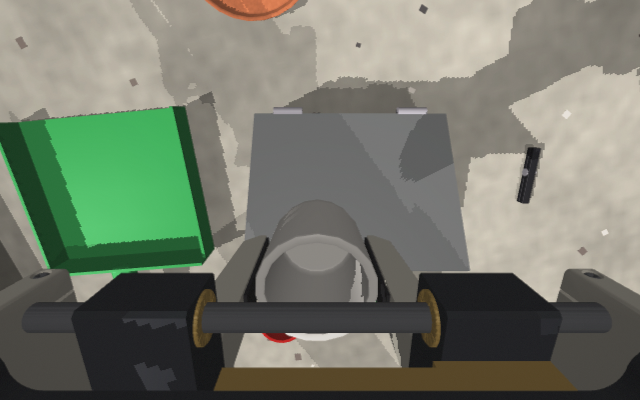

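Request:
send_rows(steps="2 6 0 0 0 0 1;4 15 0 0 0 0 1;7 24 0 0 0 0 1;8 28 0 0 0 0 1;9 31 0 0 0 0 1;9 32 0 0 0 0 1;9 32 0 0 0 0 1;9 32 0 0 0 0 1;9 32 0 0 0 0 1;9 32 0 0 0 0 1;9 32 0 0 0 0 1;9 32 0 0 0 0 1;9 32 0 0 0 0 1;9 30 0 0 0 0 1;8 28 0 0 0 0 1;6 22 0 0 0 0 1;4 14 0 0 0 0 1;3 8 0 0 0 0 1;0 2 0 0 0 0 1;0 0 0 0 0 0 1")

```text
clock: 11.6
eef_pos: [0.5927, -0.2075, 0.4107]
ee_rot: [-0.0, 0.993, -0.115, -0.0]
force: [-0.1, -0.8, -1.5]
opening: 0.0594
```

```bash
python3 snap.py 6 wrist top scene; python3 - <<'E'
import cv2
a=cv2.imread('pics/wrist6.png');b=cv2.imread('pics/scene6.png')
cv2.imwrite('pics/s6.png',cv2.resize(b[150:370,170:400],None,fx=2.5,fy=2.5))
E
```

```text
11.75 [-0.41   0.488  1.43   0.     1.224  1.39 ] [ 0.5928 -0.207   0.4108] [[0.9738, -0.2272, -0.0001], [-0.2272, -0.9738, 0.0001], [-0.0001, -0.0001, -1.0]] [ 0.56  0.82 -2.7 ] 0.05922114971357361
```

View pics/wrist6.png

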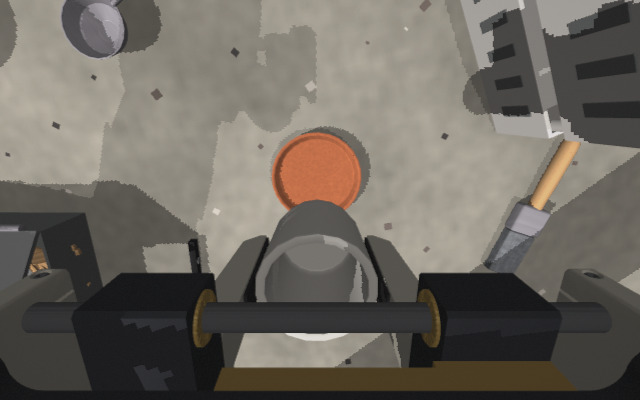

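View pics/s6.png

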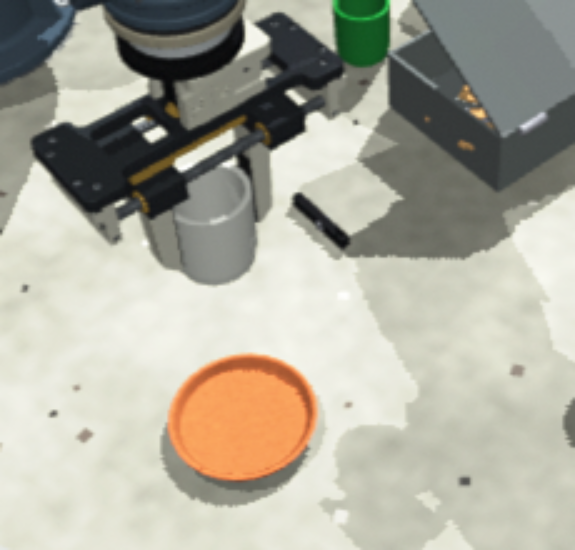

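```bash
python3 - <<'E'
from h import *
w=Cam("pics/wrist6.npz")
print(w.proj(np.array([.5925,-.2083,.012])))
a=np.linspace(0,6.283,200);P=np.array([w.proj(np.array([.5925+.06*np.cos(t),-.2083+.06*np.sin(t),.014])) for t in a])
print(P.min(0),P.max(0))
E
```

```text
[317.54545317 176.42708219]
[271.9682643  129.90080628] [363.14815175 219.50434587]
```

Request:
send_rows(steps="0 1 4 0 0 0 1;0 0 8 0 0 0 1;0 0 14 0 0 0 1;0 0 16 0 0 0 1;0 0 16 0 0 0 1;0 0 16 0 0 0 1;0 0 16 0 0 0 1;0 0 16 0 0 0 1;0 0 16 0 0 0 1;0 0 14 0 0 0 1;0 0 13 0 0 0 1;0 0 11 0 0 0 1;0 0 9 0 0 0 1;0 0 7 0 0 0 1;0 0 6 0 0 0 1;0 0 4 0 0 0 1;0 0 3 0 0 0 1;0 0 2 0 0 0 1;0 0 0 0 0 0 1;0 0 0 0 0 0 1")

```text
clock: 13.75
eef_pos: [0.5926, -0.2088, 0.22]
ee_rot: [0.0, 0.993, -0.115, 0.0]
force: [-0.0, -0.2, -1.7]
opening: 0.0595
```

```bash
python3 snap.py 7 scene; python3 - <<'E'
import cv2
b=cv2.imread('pics/scene7.png')
cv2.imwrite('pics/s7.png',cv2.resize(b[250:360,210:330],None,fx=5,fy=5))
E
```

```text
13.8 [-0.413  0.716  1.561  0.     0.865  1.388] [ 0.5926 -0.2088  0.22  ] [[0.9736, -0.2282, 0.0004], [-0.2282, -0.9736, -0.0001], [0.0004, 0.0001, -1.0]] [ 0.31 -0.21 -2.84] 0.05900761347988622
```

View pics/s7.png

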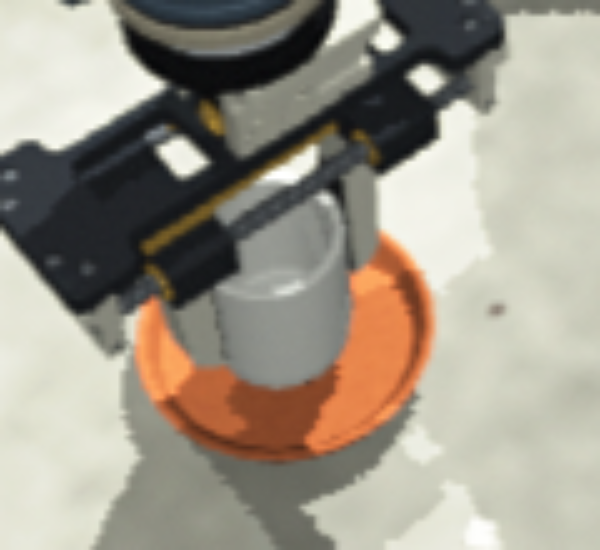

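8 mm remain by my reckoning; I lower slowly until the force shows contact.

Request:
send_rows(steps="0 0 2 0 0 0 1;0 0 2 0 0 0 1;0 0 1 0 0 0 1;0 0 1 0 0 0 1;0 0 0 0 0 0 1;0 0 0 0 0 0 1")

```text
clock: 14.4
eef_pos: [0.5926, -0.2088, 0.2137]
ee_rot: [0.0, 0.993, -0.115, -0.0]
force: [0.4, 0.4, -1.8]
opening: 0.0595
```

Request:
send_rows(steps="0 0 0.5 0 0 0 1;0 0 0.5 0 0 0 1;0 0 0.5 0 0 0 1;0 0 0 0 0 0 1;0 0 0 0 0 0 1")

```text
clock: 14.9
eef_pos: [0.5925, -0.2088, 0.2122]
ee_rot: [-0.0, 0.993, -0.115, -0.0]
force: [0.3, 0.1, -2.2]
opening: 0.059
```

Request:
send_rows(steps="0 0 0.5 0 0 0 1;0 0 0.5 0 0 0 1;0 0 0 0 0 0 1;0 0 0 0 0 0 1")

```text
clock: 15.3
eef_pos: [0.5927, -0.2088, 0.212]
ee_rot: [0.0, 0.993, -0.115, 0.0]
force: [-1.9, 0.5, 6.2]
opening: 0.059
```

Request:
send_rows(steps="0 0 0 0 0 0 0.3;0 0 0 0 0 0 0;0 0 0 0 0 0 -0.4;0 0 0 0 0 0 -0.8;0 0 0 0 0 0 -1;0 0 0 0 0 0 -1;0 0 0 0 0 0 -1;0 0 0 0 0 0 -1")

```text
clock: 16.1
eef_pos: [0.5926, -0.2088, 0.2112]
ee_rot: [0.0, 0.993, -0.115, -0.0]
force: [0.5, -0.0, 0.5]
opening: 0.0929
```

```bash
python3 snap.py 8 scene wrist; python3 - <<'E'
import cv2
b=cv2.imread('pics/scene8.png')
cv2.imwrite('pics/s8.png',cv2.resize(b[250:360,210:330],None,fx=5,fy=5))
E
```

```text
16.2 [-0.413  0.729  1.563 -0.     0.85   1.388] [ 0.5925 -0.2088  0.2112] [[0.9736, -0.2282, -0.0], [-0.2282, -0.9736, -0.0], [-0.0, 0.0, -1.0]] [ 0.37 -0.54  0.29] 0.09292564018454563
```

View pics/s8.png

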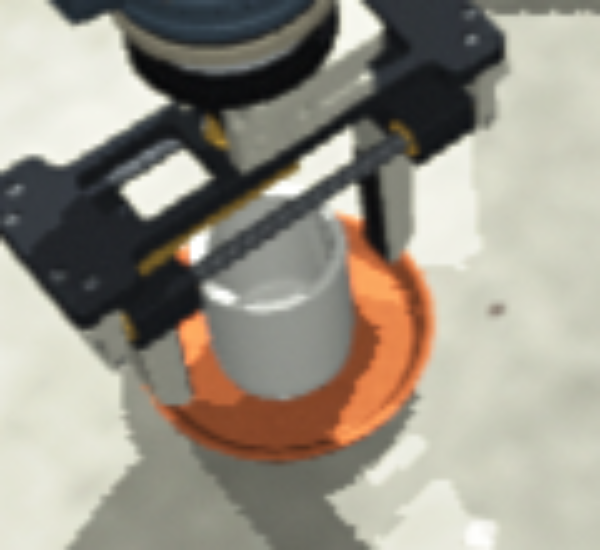

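View pics/wrist8.png

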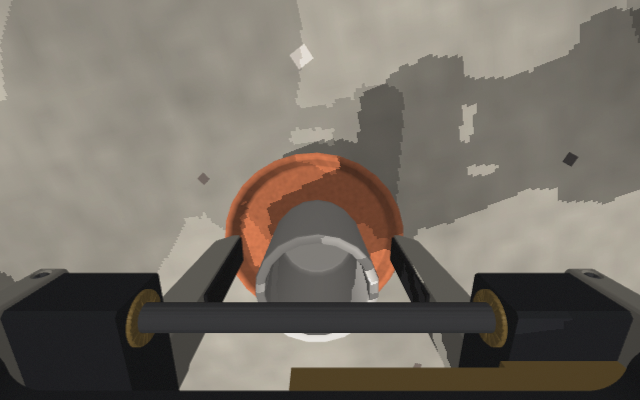

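Pot released and standing; I raise straight up clear of it.

Request:
send_rows(steps="0 0 -2 0 0 0 -1;0 0 -5 0 0 0 -1;0 0 -10 0 0 0 -1;0 0 -15 0 0 0 -1;0 0 -20 0 0 0 -1;0 0 -20 0 0 0 -1;0 0 -20 0 0 0 -1;0 0 -20 0 0 0 -1;0 0 -20 0 0 0 -1;0 0 -20 0 0 0 -1;-10 0 -10 0 0 0 -1;-30 0 -5 0 0 0 -1;-40 0 0 0 0 0 -1;-40 0 0 0 0 0 -1;-30 0 0 0 0 0 -1;-10 0 0 0 0 0 -1;0 0 0 0 0 0 -1;0 0 0 0 0 0 -1;0 0 0 0 0 0 -1")

```text
clock: 18.1
eef_pos: [0.4377, -0.1726, 0.3782]
ee_rot: [0.0, 0.993, -0.115, 0.0]
force: [-0.1, -0.4, -0.2]
opening: 0.0929
```

```bash
python3 snap.py 9 scene top
```

```text
18.2 [-0.475  0.239  1.879  0.     1.023  1.326] [ 0.4375 -0.1725  0.378 ] [[0.9737, -0.228, -0.0001], [-0.228, -0.9737, 0.0001], [-0.0001, -0.0001, -1.0]] [-0.49  0.54  0.14] 0.0930338688896574
```

View pics/scene9.png

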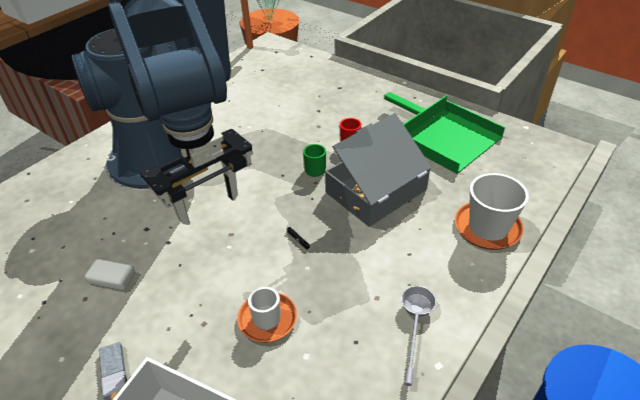

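View pics/top9.png

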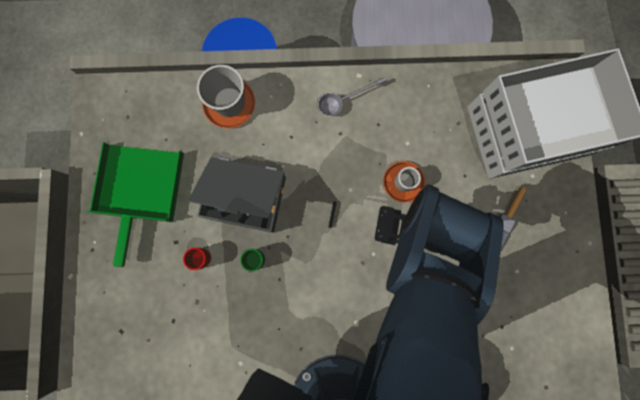

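```bash
python3 - <<'E'
from h import *
t=Cam("pics/top9.npz");s=Cam("pics/scene9.npz")
print(t.atz((409,178),.071),s.atz((264.3,294),.071),tri(t,(409,178),s,(264.3,294)),t.proj(np.array([.5925,-.2083,.071])),s.proj(np.array([.5925,-.2083,.071])))
E
python3 -c "
import cv2
a=cv2.imread('pics/top9.png')[150:215,370:440];b=cv2.imread('pics/scene9.png')[275:350,225:310]
cv2.imwrite('pics/t9.png',cv2.resize(a,None,fx=6,fy=6));cv2.imwrite('pics/s9.png',cv2.resize(b,None,fx=6,fy=6))"
```

```text
[ 0.59074533 -0.20808725  0.071     ] [ 0.58562588 -0.19978884  0.071     ] (array([ 0.58990599, -0.20505882,  0.08004808]), np.float64(0.0023493982756585953)) [409.04128864 177.34749921] [264.03229453 298.69878553]
```

View pics/t9.png

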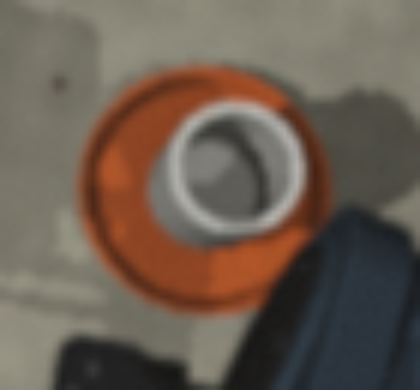

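View pics/s9.png

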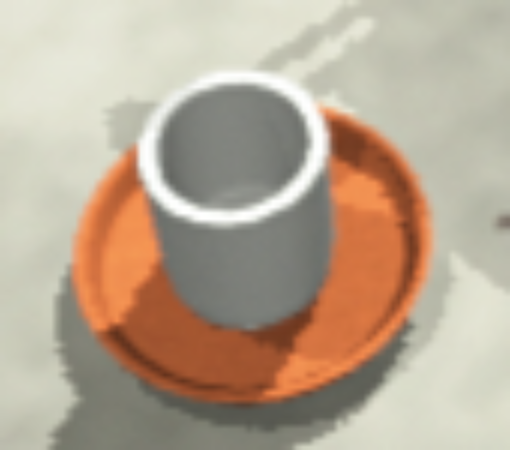

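```bash
python3 -c "
from cell import env
print(env.hand_in())"
```

```text
the job is handed in; nothing more can be done
None
```

The small pot is standing upright in the empty saucer and the lid is standing open. I handed the job in at about 18 s of robot time.

- **Lift:** I gripped the pot with the jaws along the hinge and lifted it straight up at about 30 mm/s. By the time the lid had reached its stop, about 2.5 s had passed. The mid-lift picture shows the lid following the pot's foot. I have no reading of the lid's speed or angle; at that lifting rate it turns at roughly 0.3 rad/s, well below the limit.
- **Placing:** I carried the pot over the saucer and lowered it in small steps. The force sensor showed contact, about 8 N upward, at the height I had worked out. I then opened the fingers and backed the gripper away.
- **Last checks:** The pot's rim was within about 1 pixel (roughly 2 mm) of where it should be if centred, in both the scene and top pictures. The pot looks upright, the lid looks fully open, and the gripper is well clear.
- **One reading disagreed:** My first estimate of the rim in the final scene picture, made without enlarging it, put the pot about 10 mm off. The enlarged crop showed I had misjudged the rim's row by about 5 pixels, and the corrected position agrees.

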